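# Fish a stray nut out of a tray of cells with sprung tongs

### The arm

A 6-joint arm with a two-finger parallel gripper is mounted at the origin on the work surface. World frame = base frame: x ahead of the robot, y to its left, z up, the work surface at z = 0. Lengths are in mm, angles in rad, forces in N, time in s.
With the tool pointing down it reaches from about 300 to 775 mm from the base axis. Payload 14.6 kg.
Tool frame: the origin (TCP) lies on the centre line of the jaws, within the pads' length; the fingertips stand 19 mm ahead of it and the grasp point (between the pads) is the TCP (bot.tip_reach is the distance from the TCP to the fingertips, in mm); z points along the fingers, y is the line along which they close (so a half turn about z gives the same grasp; the last joint's range is limited). The gripper opens to 85 mm and grips with 20 to 120 N. Pads are 22 mm wide; open, the fingers measure 114 mm over their backs; the gripper's body (76 mm by 85 mm) begins 54 mm behind the grasp point. The pads swing forward as they close: fully open they stand 13 mm farther back than shut.
Start: joints at [1.145, 0.3, 1.521, -0, 1.321, -0.067], TCP at [193.13, 514.966, 250.281] pointing down, gripper open.
Joint ranges: [-3.03, 3.03], [-0.79, 2.21], [0.23, 2.52], [-1.04, 4.18], [0, 3.07], [-2.55, 2.55]. Speed limits (rad/s): [2.22, 2.22, 2.57, 3.14, 3.14, 3.14].

### API

Orientations are given as a unit quaternion [w, x, y, z].
In Python, from rig import bot gives the robot as it stands. Calls block until the motion is done:
- bot.move_to(position, orientation): joint-space move of the TCP to a pose.
- bot.servo_line(position, attitude=None, speed=150, until_force=None): straight line of the TCP; attitude=None keeps the orientation; speed is the mean speed in mm/s. With until_force (N) it stops when the force on the tool has changed by that much, and returns True; else False.
- bot.move_joints(angles): joint-space move.
- bot.move_gripper(opening, grip_force=None): finger opening in mm; grip_force is the grip in N (None keeps the last); returns when the fingers have stopped.
- bot.dwell(seconds).
- bot.ik(position, orientation): joint angles nearest the present ones, or None.
- bot.read_state(): the state.
- bot.read_camera(name): name is "scene" or "top" or "wrist"; returns a dict with "image" (384x512x3 uint8, blue, green, red), "depth" (384x512 float32, mm along the optical axis (not along the pixel's ray), 0 where there is no reading), "fovy" (degrees; the focal length in pixels is half the picture's height over the tangent of half this angle, whatever the lens; pixels are square), "cx", "cy" (the principal point, pixels), "k1" (the pictures are not rectified: a ray, as slopes to the right and down, at radius r is drawn at 1 + k1 r^2 times it, then the intrinsics apply), "eye" and "attitude" of the camera in the world; the wrist camera has in their place "mount" (4x4, takes a point from camera to tool coordinates, whose origin is the TCP and whose axes are the flange's). Camera axes: x right, y down, z forward; pixel columns grow to the right and rows downward; lengths in mm; the calibration is good to about 2 mm. A picture is of the moment at which its call begins: read the wrist's pose just before it.
A pose or a line that the arm cannot do raises bot.MotionError and nothing moves.
- bot.finish_job(): hands the job in; it is judged then, once.
The state is a dict: "clock": time; "joint_positions": joint angles; "qvel": joint speeds; "effort": joint torques, N m; "ee_pos": TCP position; "tool_rot": TCP orientation; "ft_force": force on the tool from outside, world axes, zero at the start; "moment": the same for the moment, N m; "grip_width": finger opening in mm; "grip_force": force on a finger pad.
Only numpy, scipy, OpenCV 4.12 (cv2) and the standard library are available. Lean on these libraries where they do the work, as an engineer would, in place of code of your own. Each camera call takes 0.05 s, during which the arm holds its last target. There are 200 camera calls.

### The job

A steel nut has fallen into the one empty pocket of the tray of live cells: take the insulating tongs from their slot in the tool stand, squeeze them to pick the nut out, and reach in under the upper bin to put the nut inside the lower of the two stacked bins, letting go of it only once it is inside. Then stand the tongs back in their slot and let go. Only the tongs may touch the nut or go in among the cells: keep the metal gripper off the nut, the tray and the cells, and leave every cell and everything else on the bench where it is.

Things in the scene. Friction and masses are not known exactly. Their poses are not given: they have to be found in the camera images.
- nut_mid (a point): Plain steel hexagon nut, 18 mm across flats, 21 mm across corners, 10 mm high, 18 g, lying flat in the tray's one empty pocket; point at its centre, 5 mm above its underside. Its x axis is square to one pair of flats (the other pairs are 60 and 120 degrees round); z is the axis of its bore.
- tray: Black plastic cell tray, fixed, 179 mm (x) by 223 mm (y), walls 28 mm high; origin under its centre, z up. Floor 3 mm thick; ribs 3 mm thick, 24 mm high form 41 mm square pockets at 44 mm pitch, centres at x = +-22, +-66 mm, y = 0, +-44, +-88 mm. All pockets but one hold an upright metal cell of 32 mm diameter; the cells' terminals stand 73 mm above the bench.
- tongs_grip (a point): Insulating sprung tongs, white plastic with black finger flats, upright in the tool stand, tips down; 157 mm long, 44 g. Point between the two flats, 45 mm below the arms' hinges, 50 mm below the bow's top. z points from tips to bow; the arms close along y. Flats: 16 mm wide (x), from 28 to 78 mm below the hinges; they face outward along y.
- tong_left (a joint): Angle (rad) by which the tongs' arm on the +y side is squeezed: 0 sprung open, 0.113 tips shut. Width over the flats at tongs_grip and gap between the tips, in mm: 37 and 34 (free), 35 and 26, 34 and 24, 31 and 18 (nut gripped), 27 and 0 (shut). Squeezing there takes 4 N at first, 7 N at the nut's width, 11 N shut; arms are stiff. Opened past about 36 mm they drop from the hand.
- tong_right (a joint): The same for the arm on the -y side.
- tongs_tip (a point): Point midway between the tongs' two tips, 105 mm below tongs_grip on the centre line, same axes. The arms end 2 mm below it; each tip is 3.5 mm thick (along y) and 9 mm wide (along x).
- stand_slot (a point): Middle of the floor of the tongs' slot in the black tool stand (fixed), 6 mm above the bench. Slot 14 mm wide (x), mouth flared to 20 mm, 50 mm long (y; the tongs' y lies along it, either way round), rim 75 mm above the bench. The stand reaches 16 mm to -x, 54 mm to +x; at x = 42 mm a round handle and a steel rule stand in it, up to 113 mm above the bench.
- bins: Two open-fronted grey stacking bins, one on the other, fixed; each 130 mm wide (y), 170 deep (x), 90 high, walls 3 mm. Origin under the centre of the lower bin; fronts face -x, z up. Each front wall slopes from the floor's front edge (x = -55 mm) out and up to the lip (see bin_lip); the side walls' edges slope from the lip back to full height at x = -35 mm. Spare nuts lie beyond x = +30 mm.
- bin_lip (a point): Middle of the lower bin's lip, its top edge 38 mm above the bench; axes as the bins. The upper bin's lip is 90 mm straight above it and the upper bin's floor (front edge 30 mm behind the lip, 90 mm above the bench) roofs the lower bin, so it is reached only at a slant from the front, between the lips.
- bin_floor (a point): Free spot on the floor of the lower bin, 60 mm behind its lip (bins x = -25 mm, y = 0), 3 mm above the bench; axes as the bins.
- cell1_mid (a point): One of the upright cells that stand loose in the tray: bare metal can, 32 mm diameter, 70 mm high with its terminal, 140 g; point on its axis 34 mm above its underside, z up. Leave it standing in its pocket.
- cell2_mid (a point): One of the upright cells that stand loose in the tray: bare metal can, 32 mm diameter, 70 mm high with its terminal, 140 g; point on its axis 34 mm above its underside, z up. Leave it standing in its pocket.
- cell3_mid (a point): One of the upright cells that stand loose in the tray: bare metal can, 32 mm diameter, 70 mm high with its terminal, 140 g; point on its axis 34 mm above its underside, z up. Leave it standing in its pocket.
- cell4_mid (a point): One of the upright cells that stand loose in the tray: bare metal can, 32 mm diameter, 70 mm high with its terminal, 140 g; point on its axis 34 mm above its underside, z up. Leave it standing in its pocket.
- cleaner: Bystander: white bottle, 52 mm diameter, 180 mm high; origin under its centre.
- tape: Bystander: roll of tape lying flat, 90 mm across, 24 mm high; origin under its centre.
- meter: Bystander: hand multimeter lying on its back, 120 x 65 x 37 mm, long side along x; origin under its centre.
- spare: Bystander: a spare cell standing upright on the bench, 32 mm diameter, 70 mm high; origin under its centre.
- spray: Bystander: tall metal bottle with a grey cap between tray and stand, 52 mm diameter, 190 mm high; origin under its centre.
- carton: Bystander: small cardboard carton, 100 x 70 x 55 mm; origin under its centre.
- jar: Bystander: clear jar, 56 mm diameter, 75 mm high; origin under its centre.
Mind the look-alikes: they are no part of the job. Of the things like the part that bears stand_slot, leave any that is turquoise; of the rest the larger one is meant.

How it is judged (in metres and radians):
On the way, in this order (a step that is already met when the one before it is completed fails the run):
1. the nut is lifted clear of the tray and cells, gripped by the tongs (height (world z) of nut_mid above 0.085 m and contact force between tongs and nut above 0.5 N), for 0.2 s.
2. the nut is inside the lower bin, below its mouth, still gripped by the tongs (x of nut_mid in the frame of bins between -0.078 and 0.083 m and y of nut_mid in the frame of bins between -0.063 and 0.063 m and height (world z) of nut_mid below 0.06 m and contact force between tongs and nut above 0.5 N), for 0.1 s.
3. the tongs have let go of the nut in the bin and are out of the bin (x of nut_mid in the frame of bins between -0.078 and 0.083 m and y of nut_mid in the frame of bins between -0.063 and 0.063 m and height (world z) of nut_mid below 0.04 m and contact force between tongs and nut below 0.05 N and x of tongs_tip in the frame of bins below -0.088 m), for 0.1 s.
At the end, for the whole second after the job is handed in: The nut lies at rest inside the lower bin (inside its walls, centre less than 40 mm above the bench), and the tongs stand at rest in their slot: tip point within 15 mm of the slot's middle and less than 20 mm above the bench, leaning less than 0.2 rad; nothing is held (x of nut_mid in the frame of bins between -0.078 and 0.083 m and y of nut_mid in the frame of bins between -0.063 and 0.063 m and height (world z) of nut_mid below 0.04 m and linear speed of each of nut, tongs below 0.02 m/s and horizontal distance between tongs_tip and stand_slot below 0.015 m and height (world z) of tongs_tip below 0.02 m and angle between tongs_tip's own z axis and vertical below 0.2 rad); the robot touches nothing.
It fails at once if the gripper or arm touches the nut (contact force between any of the fingers, the arm and nut above 0.3 N).
It fails at once if the gripper or arm touches the tray or its cells (contact force between any of the fingers, the arm and tray above 0.5 N or contact force between any of the fingers, the arm and cell1 above 0.5 N or contact force between any of the fingers, the arm and cell2 above 0.5 N or contact force between any of the fingers, the arm and cell3 above 0.5 N or contact force between any of the fingers, the arm and cell4 above 0.5 N).
It fails at once if a cell in the tray is lifted, tipped or shifted out of place (distance of any of cell1_mid, cell2_mid, cell3_mid, cell4_mid from where it was at the start of the episode above 0.02 m or angle between any of cell1_mid, cell2_mid, cell3_mid, cell4_mid's own z axis and vertical above 0.3 rad).
It fails at once if another thing on the bench is pushed more than 20 mm (distance of any of cleaner, tape, meter, spare, spray, carton, jar from where it was at the start of the episode above 0.02 m).
It also fails if it takes over 58 s, if anything falls off the work surface, if the arm or the gripper's body presses on something with over 40 N, if the wrist force passes 120 N, or if a joint passes its speed limit or range.

## Working session

There is one attempt and no reset: what is moved stays moved. The work goes in short steps, each a Python script; the robot and the scene stay as the last script left them, time stands still between calls to the robot, and variables do not carry over. Pictures are saved under pics/ and viewed, at most 12 in all, crops included, and the job is handed in when it is done.

```bash
ls; mkdir -p pics
python3 - <<'E'
from rig import bot
import cv2,pickle
d={}
for n in("scene","top","wrist"):
    c=bot.read_camera(n); d[n]=c; cv2.imwrite(f"pics/{n}0.png",c["image"])
    print(n,{k:v for k,v in c.items() if k not in("image","depth")})
d['state']=bot.read_state(); print(d['state'])
pickle.dump(d,open("d0.pkl","wb"))
import numpy as np
a=np.hstack([cv2.resize(d['scene']['image'],(400,300)),cv2.resize(d['wrist']['image'],(400,300))])
cv2.imwrite("pics/sw.png",a)
cv2.imwrite("pics/topbig.png",cv2.resize(d['top']['image'],(800,600),interpolation=cv2.INTER_CUBIC))
E
```

```text
pics
scene {'fovy': 49.0132273147351, 'cx': 259.56072083409714, 'cy': 194.34531743340088, 'k1': -0.025808195964948766, 'eye': array([ 893.59361249,  418.24453292, 1017.33310063]), 'attitude': array([-0.08758378,  0.29404795,  0.91568244, -0.25959691])}
top {'fovy': 45.46305264268649, 'cx': 249.79145464424, 'cy': 192.0071931853093, 'k1': 0.028459948406165034, 'eye': array([ 496.61693803,   -7.87144961, 1299.00573763]), 'attitude': array([ 0.00553392, -0.70305177,  0.71076383, -0.02241318])}
wrist {'fovy': 58.47750462524297, 'cx': 255.12232109859568, 'cy': 188.0444738436459, 'k1': -0.08344930744765745, 'mount': array([[ 3.42045034e-04, -9.52565302e-01, -3.04334074e-01,
         7.79733845e+01],
       [ 9.99999798e-01,  4.88746196e-04, -4.05862220e-04,
         6.43129589e-01],
       [ 5.35352389e-04, -3.04333874e-01,  9.52565277e-01,
        -1.23096864e+02],
       [ 0.00000000e+00,  0.00000000e+00,  0.00000000e+00,
         1.00000000e+00]])}
{'clock': 0.15, 'joint_positions': array([ 1.14540385e+00,  3.00351552e-01,  1.52146722e+00,  1.50498905e-05,
        1.32070197e+00, -6.65737105e-02]), 'qvel': array([-1.20615847e-04, -8.00504649e-04, -2.11785478e-03, -1.31870234e-04,
       -3.16493626e-05, -1.29909838e-03]), 'effort': array([ 7.73006668e-04, -5.43669748e+01, -3.61878562e+01, -1.04156702e-04,
        3.24503941e-03,  2.97624342e-05]), 'ee_pos': array([193.05758297, 514.81981474, 249.83505674]), 'tool_rot': array([-1.20068792e-04,  1.78450285e-01,  9.83948820e-01, -4.48296097e-04]), 'ft_force': array([-0.43641684, -0.14748977,  0.75524777]), 'moment': array([-0.01450704,  0.06946297, -0.00601491]), 'grip_force': 0.0, 'grip_width': 85.12740610423845}
```

View pics/topbig.png

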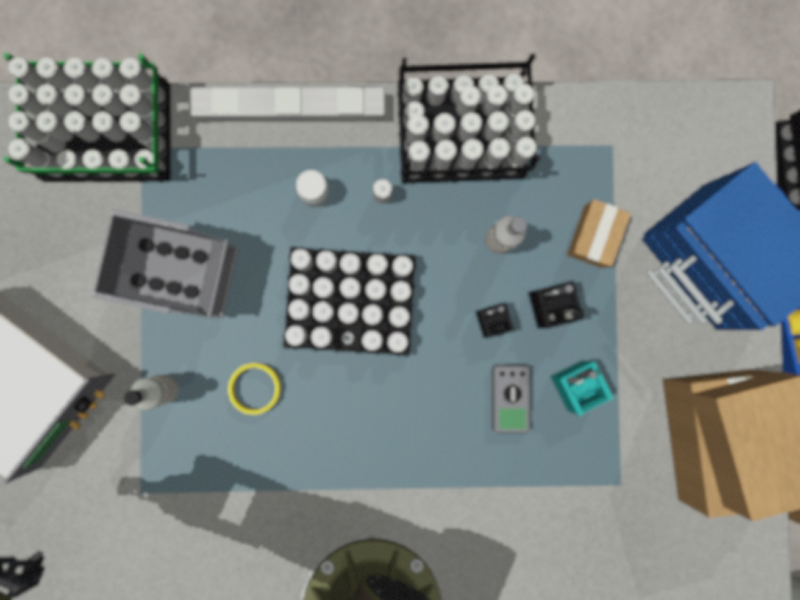

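View pics/scene0.png

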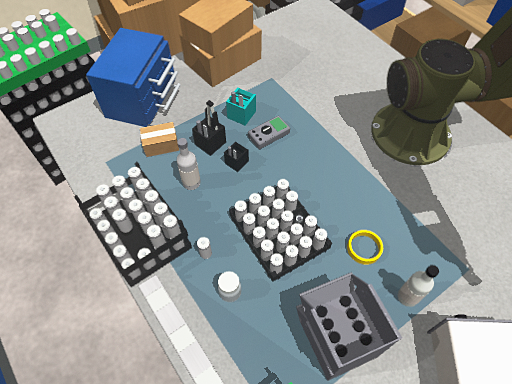

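The top picture (shown at 1.5625×) has three stand candidates: large black at (557,305), small black at (495,320), and turquoise at (585,388). By the description I choose the large black one. The nut is in the tray pocket at (348,338) and the bins are at (165,265). Next I build the helpers and get coarse positions.

```bash
cat > lib.py <<'E'
import numpy as np,cv2,pickle
from scipy.spatial.transform import Rotation as R
def rot(q): return R.from_quat(np.asarray(q)[[1,2,3,0]]).as_matrix()
def quat(M):
    q=R.from_matrix(M).as_quat(); return q[[3,0,1,2]]
def intr(c):
    h=c['image'].shape[0]; f=h/2/np.tan(np.radians(c['fovy'])/2)
    return np.array([[f,0,c['cx']],[0,f,c['cy']],[0,0,1.]]),np.array([c['k1'],0,0,0,0])
def pose(c,st=None):
    if 'eye' in c: return rot(c['attitude']),np.asarray(c['eye'])
    T=np.asarray(c['mount']); Rt=rot(st['tool_rot'])
    return Rt@T[:3,:3],Rt@T[:3,3]+st['ee_pos']
def rays(c,uv):
    K,D=intr(c); p=cv2.undistortPoints(np.asarray(uv,float).reshape(-1,1,2),K,D)[:,0]
    return np.c_[p,np.ones(len(p))]
def cloud(c,st=None):
    h,w=c['depth'].shape; u,v=np.meshgrid(np.arange(w),np.arange(h))
    M,e=pose(c,st); P=rays(c,np.c_[u.ravel(),v.ravel()])*c['depth'].reshape(-1,1)
    W=P@M.T+e; W[c['depth'].ravel()<=0]=np.nan
    return W.reshape(h,w,3)
def at_z(c,uv,z,st=None):
    M,e=pose(c,st); d=rays(c,uv)@M.T; return e+d*((z-e[2])/d[:,2])[:,None]
def proj(c,X,st=None):
    M,e=pose(c,st); K,D=intr(c)
    return cv2.projectPoints((np.atleast_2d(X)-e)@M,np.zeros(3),np.zeros(3),K,D)[0][:,0]
def down(psi,tilt=0):  # tool x at angle psi, z down
    c,s=np.cos(psi),np.sin(psi); return quat(np.array([[c,s,0],[s,-c,0],[0,0,-1.]]))
def ortho(W,img,x0,y0,x1,y1,s,zmin=-50):  # highest-point map, x up, y left
    m=np.isfinite(W[...,0])&(W[...,0]>x0)&(W[...,0]<x1)&(W[...,1]>y0)&(W[...,1]<y1)
    P=W[m];C=img[m];o=np.argsort(P[:,2]);P=P[o];C=C[o]
    out=np.zeros((int((x1-x0)*s)+1,int((y1-y0)*s)+1,3),np.uint8)
    out[((x1-P[:,0])*s).astype(int),((y1-P[:,1])*s).astype(int)]=C
    return out
E
python3 - <<'E'
from lib import *
d=pickle.load(open('d0.pkl','rb'));t=d['top'];W=cloud(t);
s=1.5625
for n,u,v in [("stand",557,305),("small",495,320),("turq",585,388),("nut",348,338),("bin",165,265),("binR",232,270),("binL",105,260),("tray00",292,250),("t2",415,257),("t3",409,353),("t4",285,347),("spray",510,232),("carton",600,233),("tapeY",255,388),("meter",512,398),("cleaner?",312,185),("white2",382,188),("bottle",150,392)]:
    print(n,np.round(W[int(v/s),int(u/s)]))
# zoomed composite
def cr(i,x,y,w,h,k): return cv2.resize(i[y:y+h,x:x+w],(w*k,h*k),interpolation=cv2.INTER_CUBIC)
a=cr(t['image'],300,130,100,150,4); b=cr(d['scene']['image'],180,80,100,75,4); b2=cr(d['scene']['image'],295,265,100,75,4)
cv2.imwrite('pics/comp.png',np.hstack([a,np.vstack([b,b2])]))
E
```

```text
stand [ 534. -324.   67.]
small [ 511. -219.   48.]
turq [ 391. -369.   71.]
nut [481.  40.  13.]
bin [608. 341.  92.]
binR [604. 240.  39.]
binL [610. 413. 161.]
tray00 [637. 137.  32.]
t2 [624. -81.  36.]
t3 [455. -68.  37.]
t4 [466. 148.  37.]
spray [ 650. -227.  161.]
carton [ 660. -408.   52.]
tapeY [393. 206.   5.]
meter [ 374. -248.   39.]
cleaner? [745.  97.  74.]
white2 [739. -24.  73.]
bottle [401. 352. 129.]
```

View pics/comp.png

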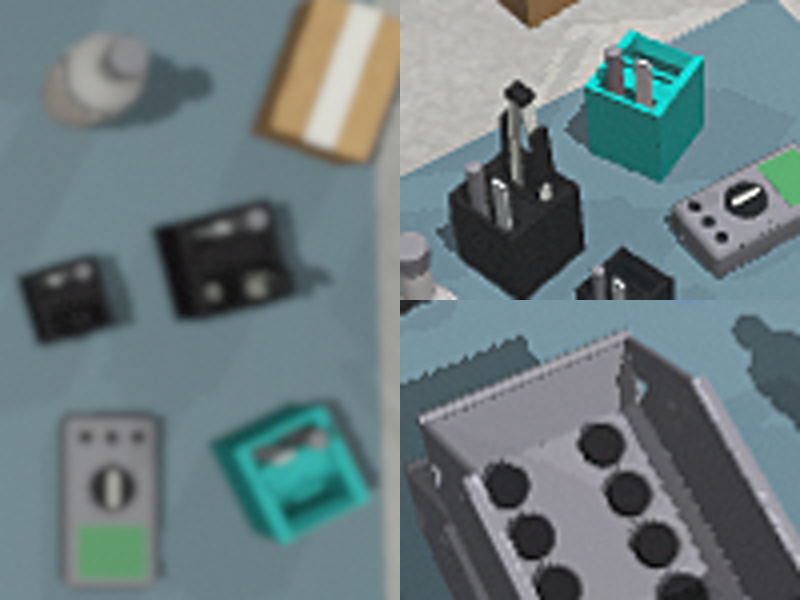

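The front lip is at y≈240, so the bins face −y. The tongs stand in the large black stand at about (534,−324). Now close wrist views of all three.

Run:
```python
from rig import bot
from lib import *
d={}
for n,p in [("bin",(560,250,380)),("nut",(482,41,300)),("stand",(530,-320,320))]:
    az=np.arctan2(p[1],p[0]); bot.move_to(p,down(az+np.pi)); bot.dwell(.2)
    st=bot.read_state(); c=bot.read_camera("wrist"); d[n]=(c,st); print(n,st['clock'],st['ee_pos'],st['joint_positions'])
pickle.dump(d,open('d1.pkl','wb'))
ims=[d[n][0]['image'] for n in d]
cv2.imwrite('pics/w1.png',np.vstack([np.hstack([cv2.resize(i,(400,300)) for i in ims[:2]]),np.hstack([cv2.resize(ims[2],(400,300)),cv2.resize(cv2.applyColorMap((np.clip(d['stand'][0]['depth'],0,500)/2).astype(np.uint8),2),(400,300))])]))
```

```text
bin 2.0667 [559.68736574 250.56146362 379.88358085] [ 3.61186555e-01  3.94044374e-01  1.10164824e+00  4.42019366e-05
  1.64611670e+00 -1.63023906e+00]
nut 3.2583 [482.45664024  41.77807241 300.12634609] [ 1.07080263e-02  1.15443619e-01  1.62680549e+00  4.32290225e-05
  1.39910777e+00 -1.64647099e+00]
stand 4.875 [ 530.35642205 -319.05760458  320.23621135] [-6.00760164e-01  4.19556845e-01  1.19979699e+00  8.13177011e-06
  1.52197204e+00 -1.62998918e+00]
```

View pics/w1.png

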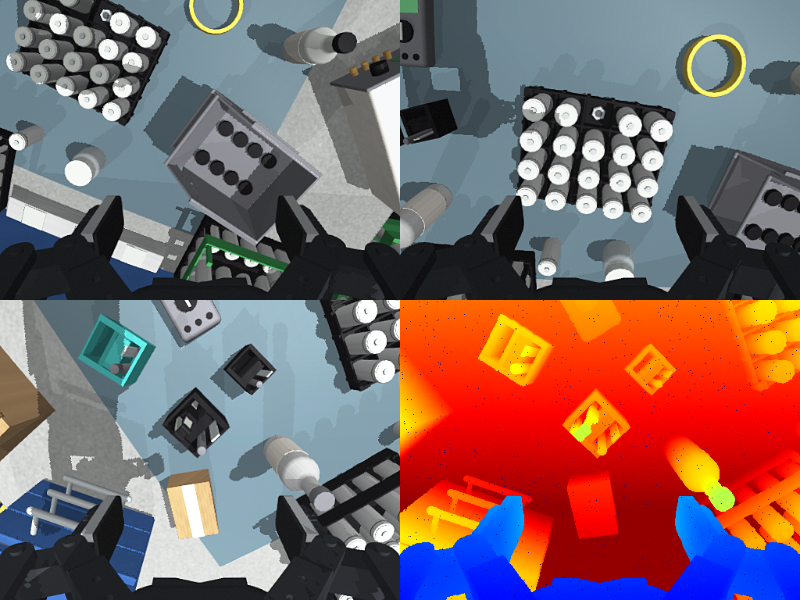

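```bash
cat >> lib.py <<'E'
def rectify(c,st,z,x0,x1,y0,y1,s):  # x up, y left
    nx,ny=int((x1-x0)*s),int((y1-y0)*s)
    xs=x1-np.arange(nx)/s; ys=y1-np.arange(ny)/s
    Y,X=np.meshgrid(ys,xs); p=proj(c,np.c_[X.ravel(),Y.ravel(),np.full(X.size,z)],st).astype(np.float32)
    return cv2.remap(c['image'],p[:,0].reshape(nx,ny),p[:,1].reshape(nx,ny),cv2.INTER_CUBIC)
E
python3 - <<'E'
from lib import *
d=pickle.load(open('d1.pkl','rb'))
c,st=d['stand']; W=cloud(c,st); P=W.reshape(-1,3); 
def sel(P,b,z0,z1): return P[(P[:,0]>b[0])&(P[:,0]<b[1])&(P[:,1]>b[2])&(P[:,1]<b[3])&(P[:,2]>z0)&(P[:,2]<z1)]
b=(480,590,-380,-270)
r=sel(P,b,68,80); print("rim",len(r),np.median(r[:,2]),cv2.minAreaRect(r[:,:2].astype(np.float32)))
for z in range(85,180,10):
    q=sel(P,b,z,z+10); 
    if len(q): print(z,len(q),q.mean(0).round(1),q[:,:2].min(0).round(),q[:,:2].max(0).round())
A=rectify(c,st,75,484,584,-374,-274,4)
c,st=d['nut']; B=rectify(c,st,13,456,506,16,66,8)
P=cloud(c,st).reshape(-1,3)
r=sel(P,(430,680,-120,180),24,33); print("traywall",len(r),np.median(r[:,2]),cv2.minAreaRect(r[:,:2].astype(np.float32)))
r=sel(P,(430,680,-120,180),71,78)
from scipy.cluster.hierarchy import fcluster,linkage
k=fcluster(linkage(r[:,:2]),6,'distance')
for i in set(k):
    if (k==i).sum()>30: print(r[k==i].mean(0).round(1),(k==i).sum(),end=' ')
n=sel(P,(465,500,24,58),9,17);print("\nnut",len(n),n.mean(0),np.median(n,0))
c,st=d['bin'];P=cloud(c,st).reshape(-1,3);C=c['image'].reshape(-1,3)
for z0,z1 in((170,190),(120,132),(34,41)):
    r=sel(P,(500,720,200,460),z0,z1); print("bin",z0,len(r),np.median(r[:,2]) if len(r) else 0,cv2.minAreaRect(r[:,:2].astype(np.float32)) if len(r) else 0)
W=cloud(c,st); Bo=ortho(W,c['image'],500,200,700,440,1.5)
out=np.zeros((600,800,3),np.uint8);out[:400,:400]=A;out[:400,400:]=B
Bo=Bo[:200];
zz=np.repeat(np.clip(W[...,2:3],0,200),3,2)
Z=ortho(W,np.nan_to_num(zz).astype(np.uint8),500,200,700,440,1)
out[400:400+200,:Bo.shape[1]]=Bo;out[400:600,400:400+Z.shape[1]]=Z[:200]
cv2.imwrite('pics/rect.png',out)
E
```

```text
rim 1410 74.23447222825374 ((535.9620971679688, -327.26788330078125), (70.29638671875, 66.4289779663086), 13.610827445983887)
85 99 [ 535.9 -323.    89.9] [ 506. -352.] [ 561. -302.]
95 109 [ 537.  -322.2   99.8] [ 506. -352.] [ 563. -302.]
105 243 [ 548.3 -325.5  110.4] [ 506. -350.] [ 567. -302.]
115 62 [ 513.3 -326.5  120.3] [ 506. -351.] [ 521. -314.]
125 194 [ 514.4 -326.   129.4] [ 506. -352.] [ 522. -315.]
135 43 [ 515.  -326.9  139.5] [ 511. -343.] [ 520. -324.]
145 25 [ 514.7 -329.2  149.3] [ 510. -343.] [ 520. -324.]
155 319 [ 517.3 -332.7  160.9] [ 510. -343.] [ 525. -323.]
traywall 2677 27.04827853272019 ((546.036376953125, 35.057891845703125), (228.0705108642578, 183.29531860351562), 85.53520965576172)
[615.1  74.3  72.4] 41 [618.8 117.2  72.3] 43 [609.6  34.   71.9] 47 [608.5 -13.7  72.2] 49 [575.  121.1  72.2] 47 [605.  -57.3  72.1] 47 [473.7 -47.2  72.1] 78 [560.9 -54.   72.1] 54 [517.6 -51.5  72.3] 68 [568.7  80.1  72.1] 44 [564.4  -9.4  72.3] 46 [484.1  84.8  72.1] 81 [488.  128.3  72.1] 77 [477.3  -2.6  72.1] 81 [527.6  80.5  72.2] 67 [531.1 121.8  72.2] 47 [520.6  -3.9  72.2] 59 [524.4  37.6  72.3] 72 [567.2  33.7  72. ] 46 
nut 199 [481.13596524  40.87197252  12.74269564] [481.12502955  40.99177886  12.85249776]
bin 170 2639 179.04572588249687 ((605.869384765625, 350.275634765625), (129.8374481201172, 142.0941619873047), 77.66999816894531)
bin 120 1771 126.37878633410367 ((600.4215698242188, 327.69073486328125), (171.2329864501953, 130.36813354492188), 77.14259338378906)
bin 34 431 36.993434340146905 ((588.353759765625, 274.9776611328125), (63.19422149658203, 130.45872497558594), 77.13599395751953)
```

View pics/rect.png

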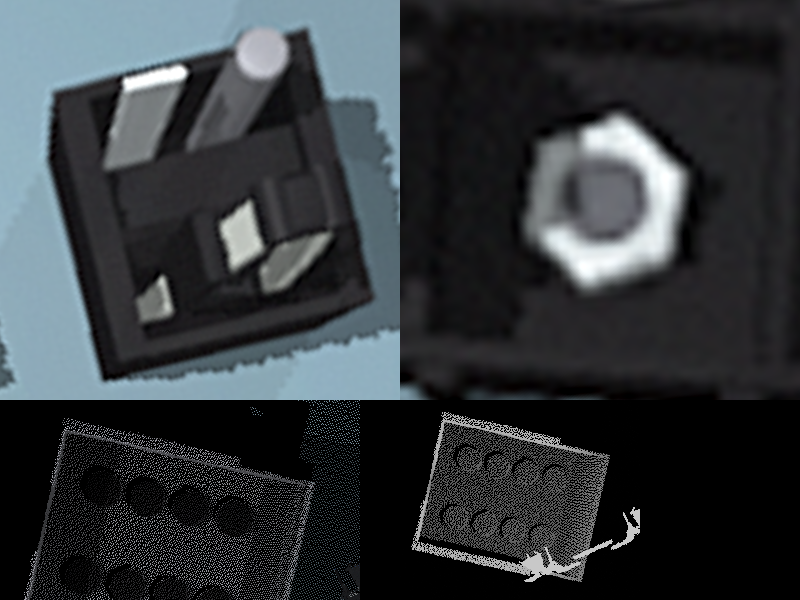

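The rectified views show the stand's slot row (arms and bow near (240,235) in the left panel), with the rule and handle above it. The nut's hexagon is centred near (608,200) in the right panel, with one vertex axis near vertical. The bins are yawed about 77° with the front at low y. Next: refine the bow and nut angle, check IK for every waypoint, then grasp the tongs.

```bash
cat >> lib.py <<'E'
SL=np.array([517.5,-331.7]); PS=np.radians(13.7)      # slot
NUT=np.array([481.0,40.7]); PN=np.radians(-6.4)
LIP=np.array([581.4,244.5]); PB=np.radians(77.13); b=np.array([np.cos(PB),np.sin(PB),0]); u3=np.array([0,0,1.])
L=107.
def slant(th): # tool x up, pointing into bin
    z=np.sin(th)*b-np.cos(th)*u3; x=np.cos(th)*b+np.sin(th)*u3; return quat(np.c_[x,np.cross(z,x),z])
def binpose(th,xin,z,yoff=0): # tip at xin behind the lip, height z
    q=slant(th); tip=np.r_[LIP,0]+xin*b+z*u3; return tip-L*rot(q)[:,2],q
E
python3 - <<'E'
from rig import bot
from lib import *
d=pickle.load(open('d1.pkl','rb'))
c,st=d['stand'];P=cloud(c,st).reshape(-1,3);P=P[np.isfinite(P[:,0])]
r=P[(abs(P[:,0]-517)<25)&(abs(P[:,1]+332)<30)&(P[:,2]>150)]
print("bow",r[:,2].max(),cv2.minAreaRect(r[:,:2].astype(np.float32)))
r=r[r[:,2]>158];print(len(r),r.mean(0))
c,st=d['nut'];B=cv2.cvtColor(rectify(c,st,13,461,501,21,61,16),6)
m=(B>90).astype(np.uint8);n,lab,s,_=cv2.connectedComponentsWithStats(m)
cx=[i for i in range(1,n) if s[i,4]>10000]
for i in cx:
    k=cv2.findContours((lab==i).astype(np.uint8),0,1)[0][0]; h=cv2.convexHull(k)[:,0]
    X=501-h[:,1]/16;Y=61-h[:,0]/16
    print(s[i]); w=[(np.ptp(X*np.cos(a)+Y*np.sin(a)),a) for a in np.radians(np.arange(0,180,1))]
    w=np.array(w)[:,0]; w3=w[:60]+w[60:120]+w[120:180]; j=w3.argmin(); print("flat normals",j,j+60,j+120,w[[j,j+60,j+120]])
    A=[(j)%180,(j+60)%180,(j+120)%180]
    # centre from support mid-points
    M=np.array([[np.cos(np.radians(a)),np.sin(np.radians(a))] for a in A]);q=[(np.max(X*v[0]+Y*v[1])+np.min(X*v[0]+Y*v[1]))/2 for v in M]
    print("centre",np.linalg.lstsq(M,np.array(q),rcond=None)[0])
for p,q in [((*SL,200),down(PS)),((*SL,115),down(PS)),((*NUT,240),down(PN)),((*NUT,115),down(PN)),binpose(np.pi/4,45,14),binpose(np.pi/4,-60,119),binpose(np.pi/4,-60,110)]:
    print(np.round(p),bot.ik(p,q))
E
```

```text
bow 390.41001427804923 ((512.8186645507812, -332.0825500488281), (67.36809539794922, 27.637325286865234), 72.83402252197266)
12053 [ 506.49732952 -337.55199689  361.02523448]
[  173   147   320   352 74215]
flat normals 19 79 139 [19.95116141 18.83785275 20.07197906]
centre [480.77392245  40.32742762]
[ 518. -332.  200.] [-6.29576767e-01  4.85293748e-01  1.38382404e+00 -4.44089210e-16
  1.27247487e+00  7.02109452e-01]
[ 518. -332.  115.] [-6.29576767e-01  5.76460623e-01  1.45625079e+00 -4.44089210e-16
  1.10888124e+00  7.02109452e-01]
[481.  41. 240.] [ 8.52093984e-03  1.58910012e-01  1.71896577e+00 -4.44089210e-16
  1.26371687e+00  1.69101834e+00]
[481.  41. 115.] [ 8.52093984e-03  3.17821926e-01  1.84411594e+00 -4.44089210e-16
  9.79654783e-01  1.69101834e+00]
[575. 215.  90.] [ 0.0413948   0.57996176  1.71370746  1.03259065  0.91828551 -0.42605533]
[551. 112. 195.] [-0.15477569  0.36591106  1.73893314  0.87966165  1.15664748 -0.35412612]
[551. 112. 186.] [-0.15477569  0.37893973  1.74522137  0.88633204  1.14438407 -0.37047382]
```

Run:
```python
from rig import bot
from lib import *
bot.move_to((*SL,215),down(PS)); bot.move_gripper(64,20)
f=bot.servo_line((*SL,115),speed=90,until_force=8); st=bot.read_state(); print(f,st['ee_pos'],st['ft_force'],st['clock'])
bot.move_gripper(34.0,20); st=bot.read_state(); print(st['grip_width'],st['grip_force'],st['ft_force'],st['moment'])
bot.servo_line((*SL,220),speed=100); bot.dwell(.15)
st=bot.read_state();c=bot.read_camera("wrist"); print(st['grip_width'],st['grip_force'],st['ee_pos'],st['clock'])
pickle.dump((c,st),open('d2.pkl','wb')); cv2.imwrite('pics/lift.png',c['image'])
print("expected tip px",proj(c,st['ee_pos']+rot(st['tool_rot'])@np.array([0,0,107.]),st))
```

```text
False [ 517.74911947 -331.87930508  115.67561631] [ 0.11057806  0.29085855 -0.12054104] 8.5417
33.849597291149664 6.399082168936729 [0.40776613 1.59151924 3.6328601 ] [ 0.32495233  0.12593057 -0.00442848]
34.28285702822245 3.978567123413086 [ 517.38031707 -331.62170362  219.39918281] 10.2833
expected tip px [[255.71787116 194.31323743]]
```

View pics/lift.png

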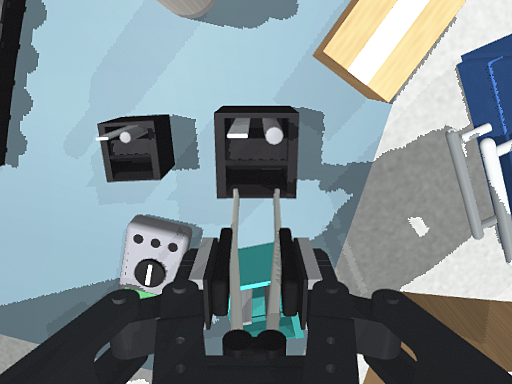

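The tongs are held: tips at (236,190) and (275,190), midpoint within a few pixels of the predicted (256,194). Next, hover over the nut and refine its centre and angle.

Run:
```python
from rig import bot
from lib import *
bot.servo_line((*NUT,215),down(PN),speed=220); bot.dwell(.2)
st=bot.read_state();c=bot.read_camera("wrist"); print(st['grip_width'],st['grip_force'],st['ee_pos'],st['clock'])
pickle.dump((c,st),open('d3.pkl','wb'))
A=rectify(c,st,13,461,501,21,61,14); B=cv2.cvtColor(A,6)
for t in(70,90,120):
  n,lab,s,_=cv2.connectedComponentsWithStats((B>t).astype(np.uint8))
  i=lab[int((501-481+7.5)*14),int((61-40.5)*14)]
  i=i if i else 1+s[1:,4].argmax()
  h=cv2.convexHull(cv2.findContours((lab==i).astype(np.uint8),0,1)[0][0])[:,0]
  X=501-h[:,1]/14;Y=61-h[:,0]/14
  w=np.array([np.ptp(X*np.cos(a)+Y*np.sin(a)) for a in np.radians(np.arange(180))]);w3=w[:60]+w[60:120]+w[120:]
  j=w3.argmin();print(t,s[i],j,w[[j,j+60,j+120]].round(1),w[::5].round(1))
  M=np.array([[np.cos(np.radians(a)),np.sin(np.radians(a))] for a in (j,j+60,j+120)]);q=[((X*v[0]+Y*v[1]).max()+(X*v[0]+Y*v[1]).min())/2 for v in M]
  print(np.linalg.lstsq(M,np.array(q),rcond=None)[0])
tip=st['ee_pos']+rot(st['tool_rot'])@np.array([0,0,107.]);print("tip px",proj(c,tip,st),"nut px",proj(c,[481,40.7,13],st))
I=c['image'][120:240,190:320]
o=np.zeros((560,800,3),np.uint8);o[:360,:390]=cv2.resize(I,(390,360),interpolation=2);o[:,-400:]=cv2.resize(A,(560,560))[:,80:480];cv2.imwrite('pics/hover.png',o)
```

```text
34.02782755466892 3.9772342890501022 [481.03848781  40.30634415 214.97583568] 12.3833
70 [  152   120   280   305 59424] 17 [19.9 19.  19.7] [21.7 21.4 20.8 20.2 20.1 20.6 21.  21.3 21.4 21.3 21.2 21.  20.6 20.1
 19.6 19.1 18.9 19.5 19.9 20.4 20.8 21.  21.1 21.  20.8 20.5 20.1 19.7
 20.2 20.8 21.4 21.8 22.1 22.2 22.2 22. ]
[481.55397661  40.2585251 ]
90 [  156   123   275   300 51286] 17 [19.4 18.5 19.3] [21.4 21.  20.4 19.7 19.3 19.7 20.2 20.4 20.6 20.7 20.6 20.5 20.2 19.7
 19.2 18.6 18.5 19.1 19.6 20.1 20.4 20.6 20.7 20.6 20.4 20.1 19.6 19.3
 19.8 20.5 21.  21.4 21.7 21.8 21.9 21.7]
[481.46038621  40.17665231]
120 [  186   128   243   292 29495] 17 [18.9 15.5 18.8] [20.8 20.4 19.8 19.1 18.8 19.  19.  18.9 18.7 18.3 17.9 17.4 16.8 16.1
 15.3 15.5 15.9 16.7 17.3 17.9 18.4 18.7 19.  19.3 19.3 19.3 19.1 18.9
 19.2 19.9 20.5 20.9 21.2 21.3 21.3 21.1]
[481.21454425  39.34480637]
tip px [[255.80777728 194.08890326]] nut px [[255.17124379 162.72380117]]
```

View pics/hover.png

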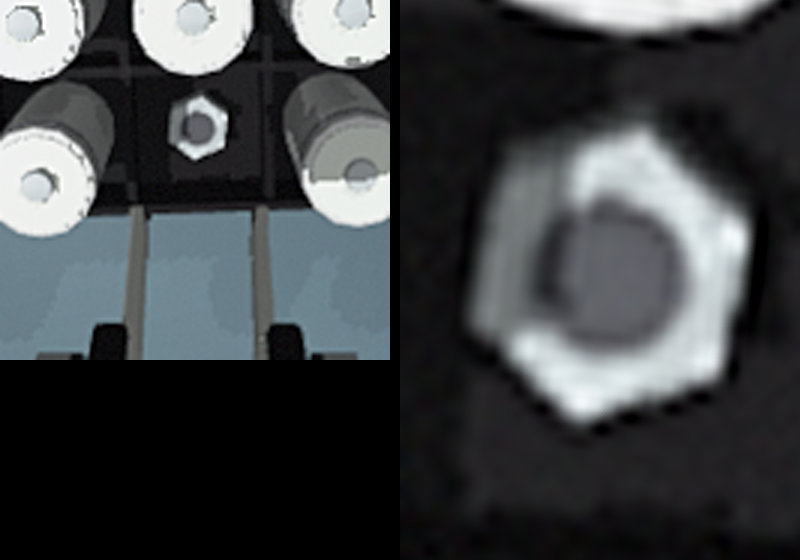

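The hover view shows the nut at crop (198,127) under the open tips at (138,208) and (262,208). Its flat normal is at about 79°, so I turn the tongs to ψ=−11° and centre on (481.4,40.4).

Run:
```python
from rig import bot
from lib import *
q=down(np.radians(-11)); p=np.array([481.4,40.6])
bot.servo_line((*p,195),q,speed=100)
f=bot.servo_line((*p,116),speed=80,until_force=6); st=bot.read_state();print(f,st['ee_pos'],st['grip_width'],st['ft_force'])
if f: raise SystemExit
bot.move_gripper(29,30); st=bot.read_state();print(st['grip_width'],st['grip_force'])
bot.servo_line((*p,235),speed=100); bot.dwell(.3)
st=bot.read_state();c=bot.read_camera("wrist"); print(st['grip_width'],st['grip_force'],st['clock'])
pickle.dump((c,st),open('d4.pkl','wb')); cv2.imwrite('pics/got.png',c['image'][100:300,130:390])
```

```text
False [481.67039923  40.59336936 116.48696311] 33.95298707968313 [-0.44196283 -0.32778507  0.30788411]
30.92744629938376 31.381013989448547
31.01656754691068 31.14874541759491 15.775
```

View pics/got.png

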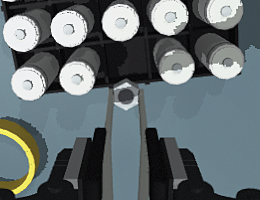

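The nut is gripped between the tips at crop (125,95) and is clear of the tray. Now into the bin.

Run:
```python
from rig import bot
from lib import *
th=np.pi/4
p0,q=binpose(th,-60,127); p1,_=binpose(th,50,17)
bot.servo_line(p0,q,speed=130); bot.dwell(.1); print(bot.read_state()['ee_pos'],p0)
f=bot.servo_line(p1,speed=80,until_force=8); bot.dwell(.25)
st=bot.read_state();c=bot.read_camera("wrist");print(f,st['ee_pos'],p1,st['ft_force'],st['grip_width'],st['grip_force'],st['clock'])
cv2.imwrite('pics/inbin.png',c['image']);pickle.dump((c,st),open('d5.pkl','wb'))
```

```text
[551.13541565 112.27759147 202.86658597] [551.18303728 112.24764186 202.66042559]
False [575.72630245 219.40203049  92.75501898] [575.68440446 219.4842168   92.66042559] [-0.15460296  0.14146362 -1.10163174] 30.748248801126735 31.153995394706726 20.3083
```

View pics/inbin.png

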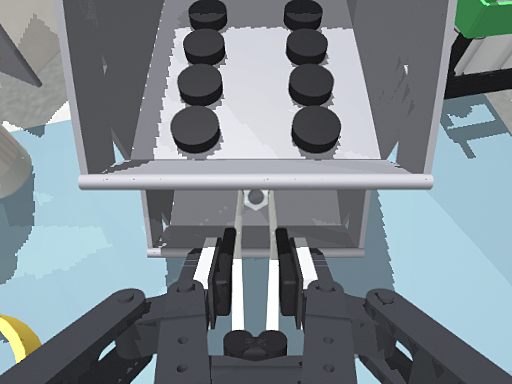

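The nut is held at (256,197), centred between the lower bin's walls below the upper lip. I release it, withdraw, check, and travel back to above the slot.

Run:
```python
from rig import bot
from lib import *
th=np.pi/4
p0,q=binpose(th,-70,137)
bot.move_gripper(34.5,20); bot.dwell(.5); st=bot.read_state();print(st['grip_width'],st['grip_force'])
bot.servo_line(p0,speed=90); bot.dwell(.2)
st=bot.read_state();c1=bot.read_camera("wrist");print(st['grip_width'],st['grip_force'],st['clock'])
bot.move_gripper(34,20)
bot.servo_line((490,20,250),down(np.radians(15)),speed=150)
bot.servo_line((*SL,225),down(PS),speed=200); bot.dwell(.3)
st=bot.read_state();c=bot.read_camera("wrist");print(st['ee_pos'],st['grip_width'],st['grip_force'],st['clock'])
cv2.imwrite('pics/back.png',np.hstack([c1['image'][60:310,130:380],c['image'][60:310,130:380]]));pickle.dump((c,st),open('d6.pkl','wb'))
print(proj(c,st['ee_pos']+rot(st['tool_rot'])@np.array([0,0,107.5]),st))
```

```text
34.19265842218558 3.780335783958435
34.24461878141667 3.7804781645536423 23.3083
[ 517.54424381 -331.49878151  225.10757896] 33.73128074655151 3.9784806221723557 27.3417
[[255.71702379 194.08575334]]
```

View pics/back.png

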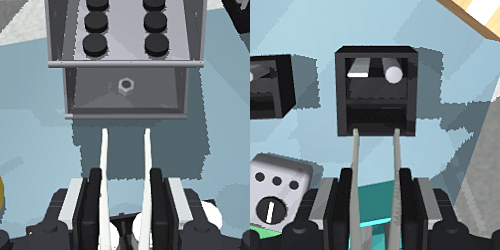

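The nut lies in the lower bin at left crop (126,86). The tongs sit in the hand as they did at pick-up, so I lower them into the slot and release.

Run:
```python
from rig import bot
from lib import *
f=bot.servo_line((*SL,150),speed=90,until_force=6)
if not f: f=bot.servo_line((*SL,116),speed=50,until_force=6)
st=bot.read_state();print(f,st['ee_pos'],st['ft_force'],st['grip_width'])
if st['ee_pos'][2]>122: raise SystemExit
bot.move_gripper(64); bot.dwell(.2)
bot.servo_line((*SL,260),speed=100); bot.dwell(.3)
st=bot.read_state();c=bot.read_camera("wrist");print(st['ft_force'],st['clock'])
cv2.imwrite('pics/end.png',c['image'][60:310,130:380]);pickle.dump((c,st),open('d7.pkl','wb'))
P=cloud(c,st).reshape(-1,3);P=P[np.isfinite(P[:,0])]
r=P[(abs(P[:,0]-517)<25)&(abs(P[:,1]+332)<30)&(P[:,2]>150)&(P[:,2]<175)];print(len(r),r.mean(0) if len(r) else 0)
```

```text
False [ 517.54701823 -331.75196921  116.12780492] [ 0.18312253 -0.17571868 -0.87370761] 34.03528133367849
[-0.047578   -1.23562094  0.58430317] 31.7
522 [ 517.77363947 -331.79320287  160.57812044]
```

View pics/end.png

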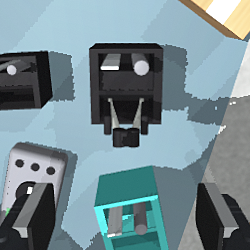

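The tongs stand upright in the slot with the bow at crop (126,137), centred at (517.8,−331.8,161). The gripper is clear.

```bash
python3 -c "
from rig import bot
print(bot.finish_job())"
```

```text
the job is handed in; nothing more can be done
None
```

The job is handed in at about 32 s: the camera shows the nut lying on the lower bin's floor and the tongs standing in their slot, with the gripper clear; the judge returned no verdict.

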